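# Shut the takings box and hold its lock turned

## Task

At the flea-market intake bench, gently lower the open lid of the blue strongbox until it is fully shut, without letting it slam. Then take the red key (the one that matches the red ring round the lock) from the wooden stand, push it all the way into the lock, easing it past the sticky pins, and turn it a quarter turn clockwise, seen from above, to the stop. The lock springs back if let go, so finish still gripping the key and holding it turned, with the key fully in and the lid shut; leave the other keys, the mug and the candlestick where they are.

Things in the scene. Friction and masses are not known exactly. Their poses are not given: they have to be found in the camera images.
- lid (a joint): Angle of the strongbox lid about its hinge, rad: 0 = fully shut (stop), grows as it opens; starts between 0.9 and 1.35. The hinge is stiff (friction 0.3 N m): the lid stays where it is left, and a push of 2 to 6 N near its free edge moves it.
- lid_hinge (a point): Middle of the lid's hinge line, on the far rim of the box, 85 mm up; turns with the lid. y runs along the hinge, -x along the lid to its free edge (shut: level, towards the lock). The lid is a flat blue steel plate, 125 mm from hinge to free edge, 220 mm along the hinge, 5 mm thick: underside in this frame's xy plane, outer face 5 mm out along +z.
- lid_edge (a point): Middle of the lid's free edge, on its outer face, 125 mm from the hinge line. With the lid open it stands up and leans towards the robot, so the lid is pushed shut from behind and above; 90 mm above the table when shut.
- strongbox: Blue steel cash box, fixed, 190 mm deep (x), 220 mm wide (y), 85 mm high; origin under its centre; -x is its front, roughly towards the robot, +x its hinge side. A solid shoulder 60 mm deep along the front carries the lock, its axis 65 mm from the origin along -x; behind it the lid covers the coin compartment. Hinge 95 mm along +x. Top of the shut lid: 91 mm up.
- keyway (a point): Centre of the keyway's mouth, on the flat top of the round brass barrel (31 mm across, red ring round it), 95 mm above the table. z up; the slot goes straight down, over 40 mm deep, 14.4 mm long along this frame's x, 7 mm wide along y; its mouth is bevelled 3 mm outwards all round at 45 degrees. The frame turns with the barrel.
- pins (a point): On the keyway's axis 18.5 mm below its mouth, midway between two spring-loaded pins (hidden) that push in from the slot's two ends, 13 and 24 mm below the mouth. Passing them takes about 1 to 20 N, least when the key is well centred; if it sticks, a small wiggle (1 mm, 0.05 rad) eases it. The key may slip up a few mm in the grip: keep pressing until the collar meets the barrel.
- lock (a joint): Turn of the barrel, rad: 0 at rest (stop), grows clockwise seen from above, stop at 1.57 (quarter turn). A spring drives it back to 0 (0.025 N m at 0, 0.10 at the stop). The key has up to about 0.2 rad of play in the slot, so the grip must turn some 0.2 rad more than a quarter to bring the barrel to its stop.
- red_key: The key to use: red plastic bow, steel blade, about 45 g, upright in the stand, blade down. Origin at the blade's tip, 14 mm above the table at the start; z up along the key. Blade 12 mm wide (x), 5 mm thick (y), 36 mm long, tip rounded. Above it a round collar, 18 mm across, from 36 to 42 mm, rests on the stand, and on the barrel's top when fully in. Reversible: works either way round.
- red_bow (a point): Where to pinch the red key: 64 mm above the blade's tip on the key's axis, in its flat bow, which spans 42 to 80 mm above the tip and is 36 mm wide (x) and 10 mm thick (y). Pinch it across its thickness (y).
- key_stand: Fixed wooden block, 180 mm (x) by 56 mm (y), 50 mm high, origin under its centre. Three slots in its top at x = -58, 0 and 58 mm hold one key each, in any order, the bows' wide side along the block's x. 0.8 mm play about the blade; a key is free after lifting 36 mm.
- yellow_key: Same shape as the red key, yellow bow; does not belong here. Leave it in the stand.
- black_key: Same shape as the red key, black bow. Leave it in the stand.
- mug: Blue ceramic mug, 76 mm across, 85 mm high, origin under its centre; leave it alone.
- candlestick: Brass candlestick, foot 66 mm across, 110 mm high, origin under its centre; leave it alone.

How it is judged:
By the outcome, as a careful person would: the job done as asked, in the order asked, and still so for the second after the job is handed in, while the arm keeps its last pose, push and grip.
It also fails if it takes over 67 s, if anything falls off the work surface, if the arm or the gripper's body presses on something with over 40 N, if the wrist force passes 120 N, or if a joint passes its speed limit or range.

## Robot

A 6-joint arm with a two-finger parallel gripper is mounted at the origin on the work surface. World frame = base frame: x ahead of the robot, y to its left, z up, the work surface at z = 0. Lengths are in mm, angles in degrees, forces in N, time in s.
With the tool pointing down it reaches from about 375 to 975 mm from the base axis. Payload 3.8 kg.
Tool frame: the origin (TCP) lies on the centre line of the jaws, within the pads' length; the fingertips stand 22 mm ahead of it and the grasp point (between the pads) lies 3 mm ahead of it; z points along the fingers, y is the direction in which the jaws open and shut (so a half turn about z gives the same grasp; the last joint's range is limited). The gripper opens to 85 mm and grips with 20 to 120 N. Pads are 22 mm wide; open, the fingers measure 114 mm over their backs; the gripper's body (76 mm by 85 mm) begins 54 mm behind the grasp point. The pads swing forward as they close: fully open they stand 13 mm farther back than shut.
Start: joints at [-69.952, 15.12, 91.902, -0, 72.978, -2.114], TCP at [254.622, -625.129, 253.28] pointing down, gripper open.
Joint ranges: [-150.88, 150.88], [-54.13, 125.18], [17.81, 147.31], [-75.09, 255.09], [0, 152.58], [-146.25, 146.25]. Speed limits (degrees/s): [147.25, 147.25, 180, 180, 180, 180].

## Interface

Orientations are given as a 3x3 rotation matrix whose columns are the frame's x, y, z axes.
In Python, from workcell import bot gives the robot as it stands. The module is installed in compiled form; this text tells all that it offers.
- The arm moves only by the shell command python3 -m inch 'ROWS' [OPENING] [FORCE]. ROWS is text: rows parted by semicolons, each of 6 numbers parted by spaces: the shift along the tool's x, y, z in cm, then the turn, a rotation vector about the tool's x, y, z in rad. In form: tx ty tz wx wy wz; .... A call has 1 to 20 rows; each row is the pose to reach, as a shift and turn from the pose commanded when the call began, along the tool's axes at that moment; what a row does not reach only later rows make up. A row lasts 1/8 s, in which the tool goes at most 62.5 mm and 10.7 degrees, less where a joint would pass 70% of its speed; a pose out of reach is approached as far as the arm can. A call with a gripper value outside its range is refused whole. OPENING is the opening, from 0 (shut) to 1 (fully open), set as the call begins (- or left out, the last holds). The fingers move at their own pace and stop on an object; FORCE is the grip in N (left out, the last holds). Time passes only in rows, so rows that repeat a pose let the fingers close. It gives the time, the measured TCP pose, the force and the opening at its end, in the units of the state.
- bot.get_state(): the state, without advancing time (a new reading comes with each control period).
- bot.grab_frame(name): name is "scene" or "side" or "wrist"; returns (picture, depth): 480x640x3 uint8, red, green, blue; 480x640 float32, mm along the optical axis (not along the pixel's ray), 0 where there is no reading.
- bot.camera_model(name): a dict with "fx", "fy", "cx", "cy" (pixels), "R" (3x3) and "t" (3): a world point X has camera coordinates R X + t. Camera axes: x right, y down, z forward; pixel columns grow to the right and rows downward; lengths in mm; the calibration is good to about 2 mm. The wrist camera is an equidistant fisheye: a pixel r from the principal point sees the ray r / f radians off the axis. A picture is of the moment at which its call begins: read the wrist's pose just before it. camera_model takes no time and is no camera call; for the wrist camera it gives the pose at the moment of the call.
- bot.hand_in(): hands the job in, once; it reports no verdict.
The state is a dict: "time": time; "joint_pos": joint angles; "qd": joint speeds; "joint_efforts": joint torques, N m; "tool_pos": TCP position; "orientation": TCP orientation; "contact_force": force on the tool from outside, world axes, zero at the start; "ft_torque": the same for the moment, N m; "opening": opening from 0.0 (shut) to 1.0 (fully open).
Only numpy, scipy, OpenCV 4.12 (cv2) and the standard library are available. Lean on these libraries where they do the work, as an engineer would, in place of code of your own. Each camera call takes 0.05 s, during which the arm holds its last target.

## Working session

There is one attempt and no reset: what is moved stays moved. The work goes in short steps, Python scripts to look and compute and a shell command to move; the robot and the scene stay as the last step left them, time stands still between calls to the robot, and variables do not carry over. Pictures are saved under pics/ and viewed, and the job is handed in when it is done.

```bash
mkdir -p pics; ls; python3 - <<'E'
from workcell import bot
import cv2,numpy as np
s=bot.get_state();print(s)
for n in("scene","side","wrist"):
    m=bot.camera_model(n);print(n,m)
    p,d=bot.grab_frame(n);cv2.imwrite(f"pics/{n}0.png",p[:,:,::-1]);np.save(f"pics/{n}0d.npy",d)
E
```

```text
pics
{'time': 0.0, 'joint_pos': array([-6.99545939e+01,  1.51675494e+01,  9.19835942e+01, -2.07969720e-04,
        7.29779163e+01, -2.11492781e+00]), 'qd': array([ 0.09960142, -0.04788728, -0.00903247, -0.01058599, -0.04885406,
       -0.02000861]), 'joint_efforts': array([ 9.71329755e-04, -5.15108585e+01, -3.67315257e+01,  6.70788864e-06,
        1.31217009e-02,  2.18337868e-05]), 'tool_pos': array([ 254.35763423, -624.48112735,  251.95885241]), 'orientation': array([[ 9.26131572e-01,  3.77199828e-01, -7.75344669e-04],
       [ 3.77200616e-01, -9.26129161e-01,  2.11487494e-03],
       [ 7.96611563e-05, -2.25111294e-03, -9.99997463e-01]]), 'contact_force': array([0.90418004, 0.24626225, 0.60623907]), 'ft_torque': array([ 0.0406436 ,  0.03051414, -0.00160382]), 'opening': 0.9995707409681289}
scene {'fx': 469.2753686528166, 'fy': 469.2753686528166, 'cx': 326.3847564264527, 'cy': 240.2616286605003, 'R': array([[ 0.19625888,  0.98053901,  0.00506921],
       [ 0.57150526, -0.11018518, -0.81316724],
       [-0.79678365,  0.16248838, -0.58200802]]), 't': array([ -29.31648779, -276.17293708, 1392.07859763])}
side {'fx': 495.0611314454489, 'fy': 495.0611314454489, 'cx': 304.905679956455, 'cy': 241.6278627701602, 'R': array([[-0.8378142 , -0.54586627, -0.00986854],
       [-0.37501465,  0.58853388, -0.71623452],
       [ 0.39677623, -0.5963706 , -0.69778989]]), 't': array([459.03609698, 332.92086589, 642.18722792])}
wrist {'fx': 371.64829954431775, 'fy': 371.64829954431775, 'cx': 320.5414054838518, 'cy': 238.68154333762902, 'R': array([[ 0.37706643, -0.9261849 , -0.00156116],
       [-0.88923543, -0.36249396,  0.27903131],
       [-0.2590005 , -0.1038251 , -0.96028073]]), 't': array([-674.16496913,  -35.98040251,  378.63067628])}
```

View pics/scene0.png

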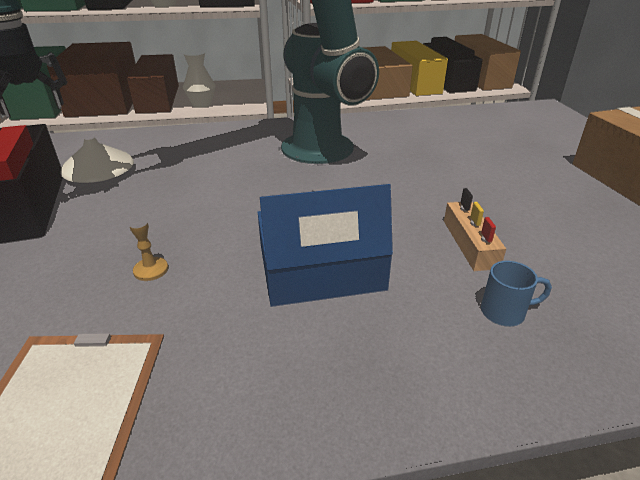

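View pics/side0.png

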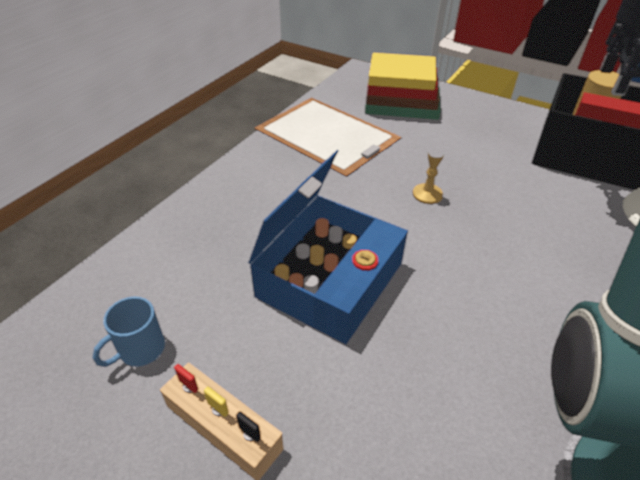

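View pics/wrist0.png

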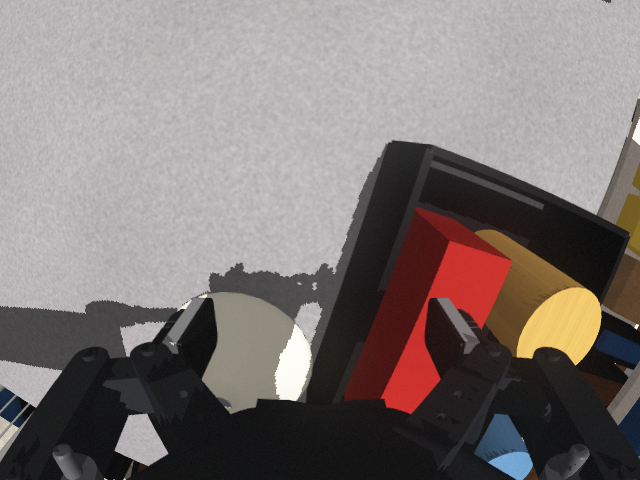

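The scene view shows the box with its lid open at about (325,240), the stand at (475,235) with the red key nearest the mug, and the candlestick at (148,265). The side view shows the lock at (366,258) and the red key at (186,378). I'll enlarge both.

```bash
cat > h.py <<'E'
import numpy as np,cv2
from workcell import bot
def ray(n,u,v,m=None):
    m=m or bot.camera_model(n)
    x=(u-m["cx"])/m["fx"];y=(v-m["cy"])/m["fy"]
    if n=="wrist":
        r=np.hypot(x,y);k=np.tan(r)/r if r>0 else 1;x*=k;y*=k
    R=m["R"];return -R.T@m["t"],R.T@np.array([x,y,1.])
def atz(n,u,v,z,m=None):
    c,d=ray(n,u,v,m);return c+d*(z-c[2])/d[2]
def atd(n,u,v,dep,m=None):
    c,d=ray(n,u,v,m);return c+d*dep
def proj(n,X,m=None):
    m=m or bot.camera_model(n);p=m["R"]@np.asarray(X,float)+m["t"]
    x,y=p[0]/p[2],p[1]/p[2]
    if n=="wrist":
        r=np.hypot(x,y);k=np.arctan2(r,1)/r if r>0 else 1;x*=k;y*=k
    return np.array([m["fx"]*x+m["cx"],m["fy"]*y+m["cy"]])
def crop(src,dst,x0,y0,w,h,k):
    im=cv2.imread(src)[y0:y0+h,x0:x0+w];cv2.imwrite(dst,cv2.resize(im,None,fx=k,fy=k,interpolation=cv2.INTER_CUBIC))
E
python3 - <<'E'
from h import *
crop("pics/side0.png","pics/a.png",230,140,200,200,3)
crop("pics/side0.png","pics/b.png",140,340,160,140,4)
crop("pics/scene0.png","pics/c.png",240,170,170,145,4)
E
```

```text
(no output)
```

View pics/a.png

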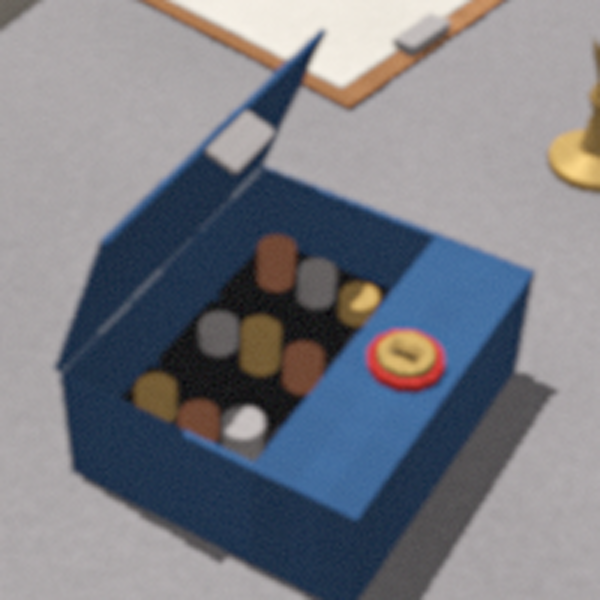

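View pics/b.png

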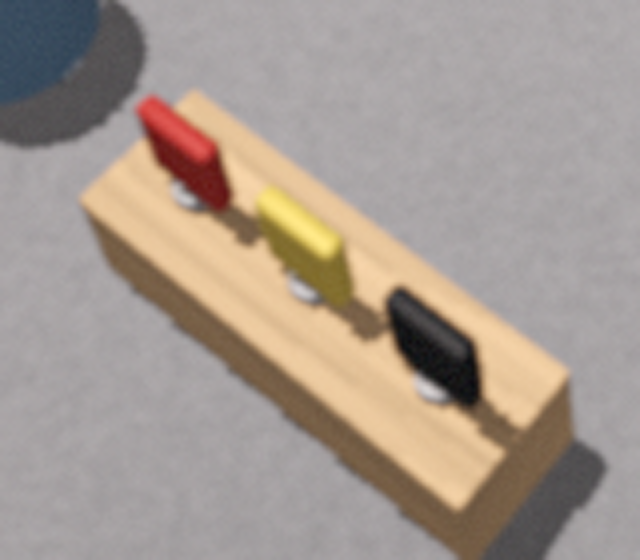

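View pics/c.png

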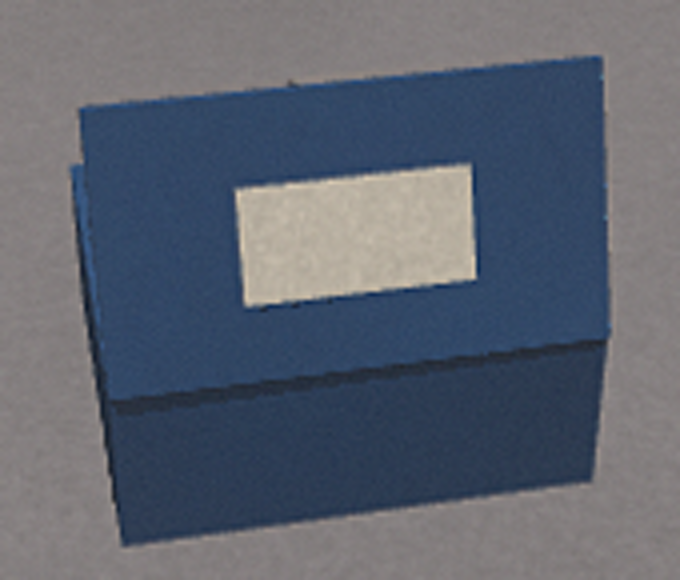

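```bash
python3 - <<'E'
from h import *
np.set_printoptions(precision=1,suppress=True)
print("lock",atz("side",365.7,257.3,95))
a=atz("side",407.7,230.7,85);b=atz("side",349.3,313.3,85);print("shoulder front",a,b,np.linalg.norm(a-b),np.degrees(np.arctan2(*(a-b)[[1,0]])))
S=[atz("side",u,v,50) for u,v in((187.5,363),(160.5,390.75),(282.5,433.75),(255.75,468))]
print("stand",S,np.mean(S,0));
for i,j in((0,1),(0,2),(1,3),(2,3)):
    e=S[j]-S[i];print(np.linalg.norm(e),np.degrees(np.arctan2(e[1],e[0])))
print("red top",atz("side",185.8,372,94),"yel",atz("side",140+300/4,340+222/4,94),"blk",atz("side",140+433/4,340+322/4,94))
d=np.load("pics/scene0d.npy")
P=[]
for u,v in((264,199),(387,187),(271,268),(389,252),(328,228)):
    P.append(atd("scene",u,v,d[v,u]));print(u,v,d[v,u],P[-1])
# plane fit of lid
pts=[]
for v in range(205,250,3):
    for u in range(275,385,5):
        if d[v,u]>0: pts.append(atd("scene",u,v,d[v,u]))
pts=np.array(pts);c=pts.mean(0);n=np.linalg.svd(pts-c)[2][2];n*=np.sign(n[0]) ;print("lid plane",c,n,"angle",np.degrees(np.arctan2(n[0]if 0 else np.hypot(n[0],n[1]),n[2])),"az",np.degrees(np.arctan2(n[1],n[0])),"res",((pts-c)@n).std())
# edge rays intersect plane
for u,v in((260,196.75),(390.25,184.25),(268,270.5),(392,255)):
    o,r=ray("scene",u,v);print("edge",o+r*((c-o)@n)/(r@n))
ds=np.load("pics/side0d.npy")
for u,v in((366,257),(380,270),(340,295),(170,383),(262,448)):print(u,v,atd("side",u,v,ds[v,u]))
for u,v in((510,270),(150,267)):print("mug/candle",atd("scene",u,v,d[v,u]))
E
```

```text
lock [487.6 -95.   95. ]
shoulder front [ 459.4 -202.7   85. ] [456.6  14.5  85. ] 217.2788744458929 -89.25965811425478
stand [array([625.2, 200.2,  50. ]), array([626.5, 254.7,  50. ]), array([444.7, 212. ,  50. ]), array([447.7, 266.7,  50. ])] [536.  233.4  50. ]
54.52510615519026 88.68655882682876
180.90950095327366 176.2556551549917
179.17906826158523 176.14544840432683
54.82377254814084 86.86379761762701
red top [592.1 228.2  94. ] yel [535.7 233.3  94. ] blk [477.8 236.9  94. ]
264 199 752.0743 [ 616.1 -196.4  201.3]
387 187 789.8128 [612.3  10.4 199.5]
271 268 786.2482 [ 654.7 -196.2   89.9]
389 252 820.83875 [652.   10.6  91.9]
328 228 787.6528 [634.  -95.  144.1]
lid plane [633.8 -95.1 147.7] [0.9 0.  0.3] angle 70.01580101834436 az 0.46607968583148934 res 1.430589072265108
edge [ 613.9 -202.4  204.9]
edge [612.3  15.6 204.2]
edge [ 656.7 -201.7   87. ]
edge [655.   15.6  86.9]
366 257 [ 489.8 -101.1   89.1]
380 270 [459.7 -95.7  79.3]
340 295 [487.2 -10.1  83.5]
170 383 [624.  238.3  49.6]
262 448 [456.1 242.2  50.6]
mug/candle [711.7 214.5  67.5]
mug/candle [ 512.9 -420.4   14.3]
```

```bash
python3 - <<'E'
from h import *
crop("pics/side0.png","pics/d.png",340,235,50,45,14)
a=atz("side",361.7,256,95);b=atz("side",370,258.3,95);print(a,b,np.degrees(np.arctan2(*(b-a)[[1,0]])))
E
```

```text
[494.63235226 -94.0298763   95.        ] [480.45960072 -96.75160453  95.        ] -169.12929151290646
```

View pics/d.png

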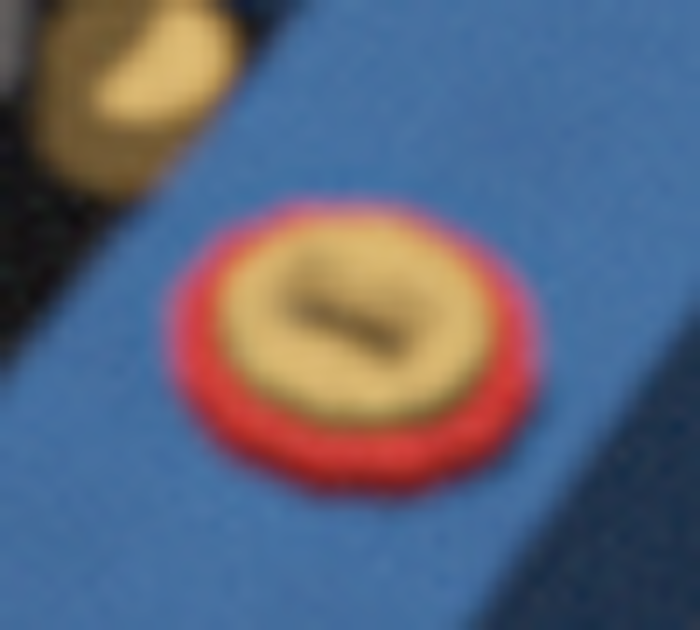

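The slot runs along the box's x axis, so I'll use tool yaw of about 180°, which keeps the wrist in range for the clockwise turn. First I'll go over and behind the lid with the gripper closed.

```bash
python3 -m inch '60.35 -32.7 0 0 0 -2.755;60.35 -32.7 0 0 0 -2.755;60.35 -32.7 0 0 0 -2.755;60.35 -32.7 0 0 0 -2.755;60.35 -32.7 0 0 0 -2.755;60.35 -32.7 0 0 0 -2.755;60.35 -32.7 0 0 0 -2.755;60.35 -32.7 0 0 0 -2.755;60.35 -32.7 0 0 0 -2.755;60.35 -32.7 0 0 0 -2.755;60.35 -32.7 0 0 0 -2.755;60.35 -32.7 0 0 0 -2.755;60.35 -32.7 0 0 0 -2.755;60.35 -32.7 0 0 0 -2.755;60.35 -32.7 0 0 0 -2.755;60.35 -32.7 0 0 0 -2.755;60.35 -32.7 0 0 0 -2.755;60.35 -32.7 0 0 0 -2.755' 0
python3 - <<'E'
from h import *
s=bot.get_state();print(s["joint_pos"])
p,d=bot.grab_frame("side");cv2.imwrite("pics/side1.png",p[:,:,::-1])
E
```

```text
time: 2.4
tool_pos: [690.1, -94.7, 253.2]
orientation: [[-1.0, 0.001, -0.0], [0.001, 1.0, 0.0], [0.0, 0.0, -1.0]]
contact_force: [-1.4, 0.0, -0.2]
opening: 0.004
[-9.85973465e+00  1.74439435e+01  8.89767069e+01  2.06046163e-03
  7.35887992e+01 -9.97988280e+01]
```

View pics/side1.png

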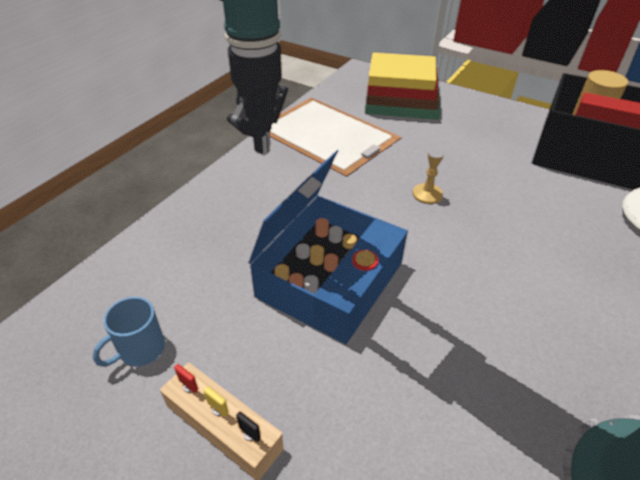

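The closed gripper is behind and above the lid, with its tip at (262,145) in the side view. Next I'll lower it to the edge height and bring it in to just short of contact.

```bash
python3 -m inch '1.5 0 4.1 0 0 0;3.5 0 4.1 0 0 0;5 0 4.1 0 0 0;5.8 0 4.1 0 0 0;6.2 0 4.1 0 0 0;6.4 0 4.1 0 0 0;6.6 0 4.1 0 0 0'
python3 - <<'E'
from math import *
for i in range(12):
    t=1.22*(1-i/11);C=(648-112*cos(t)+5*sin(t)+11,85+112*sin(t)+5*cos(t)+22);print(round(t,2),[round((690-C[0])/10,2),round((253.2-C[1])/10,2)])
E
```

```text
time: 3.32
tool_pos: [625.3, -94.7, 212.9]
orientation: [[-1.0, -0.0, 0.003], [-0.0, 1.0, -0.0], [-0.003, -0.0, -1.0]]
contact_force: [1.9, -0.2, -0.8]
opening: 0.004
1.22 [6.48, 3.93]
1.11 [7.64, 4.37]
1.0 [8.75, 4.94]
0.89 [9.79, 5.62]
0.78 [10.74, 6.42]
0.67 [11.6, 7.31]
0.55 [12.36, 8.3]
0.44 [13.0, 9.36]
0.33 [13.52, 10.49]
0.22 [13.92, 11.67]
0.11 [14.18, 12.88]
0.0 [14.3, 14.12]
```

```bash
python3 -m inch '0.5 0 0.1 0 0 0;1.04 0 0.27 0 0 0;1.6 0 0.55 0 0 0;2.15 0 0.84 0 0 0;2.68 0 1.17 0 0 0;3.19 0 1.52 0 0 0;3.67 0 1.9 0 0 0;4.14 0 2.32 0 0 0;4.58 0 2.75 0 0 0;5 0 3.21 0 0 0;5.38 0 3.7 0 0 0;5.76 0 4.2 0 0 0;6.1 0 4.7 0 0 0;6.4 0 5.26 0 0 0;6.4 0 5.26 0 0 0'
python3 - <<'E'
from h import *
p,d=bot.grab_frame("side");cv2.imwrite("pics/side2.png",p[:,:,::-1])
E
```

```text
time: 5.2
tool_pos: [559.3, -94.3, 158.7]
orientation: [[-1.0, -0.0, -0.002], [-0.0, 1.0, 0.001], [0.002, 0.001, -1.0]]
contact_force: [0.5, 0.0, 0.4]
opening: 0.002
```

View pics/side2.png

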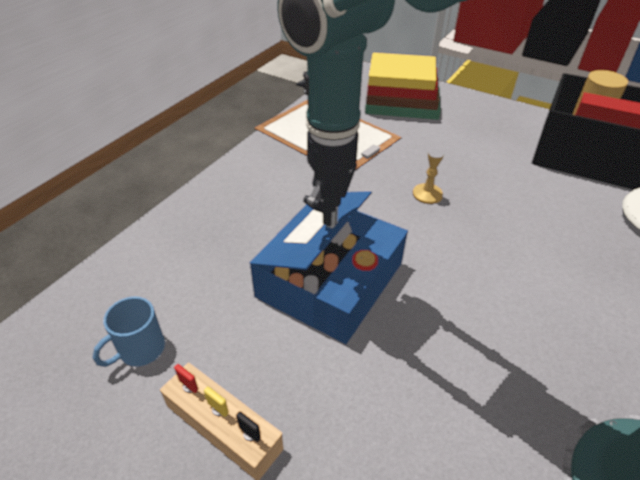

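The lid has followed the fingertip (at 328,220) down to about 0.4 rad. I'll go on more slowly.

```bash
python3 -m inch '0.3 0 0.5 0 0 0;0.5 0 1 0 0 0;0.75 0 1.5 0 0 0;0.9 0 2 0 0 0;1.03 0 2.4 0 0 0;1.1 0 2.8 0 0 0;1.15 0 3.1 0 0 0;1.18 0 3.3 0 0 0;1.2 0 3.5 0 0 0;1.2 0 3.7 0 0 0;1.2 0 3.85 0 0 0;1.2 0 4 0 0 0;1.2 0 4.1 0 0 0;1.2 0 4.2 0 0 0;1.2 0 4.3 0 0 0;1.2 0 4.4 0 0 0;1.2 0 4.4 0 0 0'
```

```text
time: 7.38
tool_pos: [548.3, -94.6, 115.6]
orientation: [[-1.0, -0.0, 0.0], [-0.0, 1.0, 0.0], [-0.0, 0.0, -1.0]]
contact_force: [-0.1, -0.1, -0.7]
opening: 0.002
```

```bash
python3 -m inch '0 0 0.1 0 0 0;0 0 0.2 0 0 0;0 0 0.3 0 0 0;0 0 0.4 0 0 0;0 0 0.4 0 0 0'
python3 - <<'E'
from h import *
p,d=bot.grab_frame("side");cv2.imwrite("pics/side3.png",p[:,:,::-1]);crop("pics/side3.png","pics/e.png",230,140,200,200,3)
E
```

```text
time: 8.0
tool_pos: [548.2, -94.7, 112.5]
orientation: [[-1.0, -0.0, -0.0], [-0.0, 1.0, -0.0], [0.0, -0.0, -1.0]]
contact_force: [-3.5, -0.5, 6.2]
opening: 0.001
```

View pics/e.png

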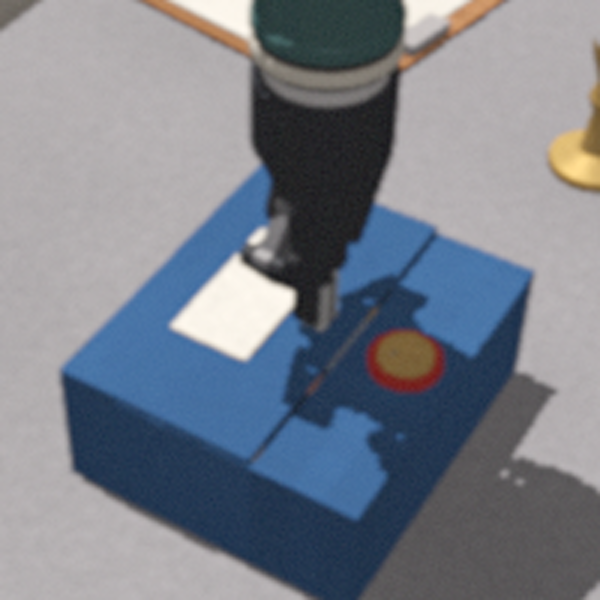

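The lid is almost level and the force is 6 N. I'll press a little further to the stop.

```bash
python3 -m inch '0 0 0.1 0 0 0;0 0 0.2 0 0 0;0 0 0.2 0 0 0'
```

```text
time: 8.43
tool_pos: [548.2, -94.7, 112.4]
orientation: [[-1.0, -0.0, -0.0], [-0.0, 1.0, -0.0], [0.0, -0.0, -1.0]]
contact_force: [-8.3, 1.4, 18.3]
opening: -0.001
```

The lid is at its stop: the force rose to 18 N with no further motion. Next I'll move up and over the red key.

```bash
python3 -m inch '0 0 -3 0 0 0;0 0 -8 0 0 0;-1 5 -11 0 0 0.066;-2 11 -11 0 0 0.066;-3 17 -11 0 0 0.066;-4 23 -11 0 0 0.066;-4.5 29 -11 0 0 0.066;-4.5 32.4 -11 0 0 0.066;-4.5 32.4 -11 0 0 0.066;-4.5 32.4 -11 0 0 0.066;-4.5 32.4 -11 0 0 0.066' 0.5
python3 - <<'E'
from h import *
np.set_printoptions(precision=2,suppress=True)
s=bot.get_state();print(s["tool_pos"],s["joint_pos"])
m=bot.camera_model("wrist");print(m)
p,d=bot.grab_frame("wrist");cv2.imwrite("pics/w4.png",p[:,:,::-1]);np.save("pics/w4d.npy",d);import pickle;pickle.dump(m,open("pics/w4.pkl","wb"))
p,d=bot.grab_frame("side");cv2.imwrite("pics/side4.png",p[:,:,::-1])
E
```

```text
time: 9.8
tool_pos: [593.2, 228.1, 219.5]
orientation: [[-0.998, 0.067, -0.0], [0.067, 0.998, -0.0], [0.0, -0.0, -1.0]]
contact_force: [0.1, 0.4, -0.2]
opening: 0.503
[593.18 228.09 219.54] [ 18.8   12.19  99.11  -0.02  68.71 -67.35]
{'fx': 371.64829954431775, 'fy': 371.64829954431775, 'cx': 320.5414054838518, 'cy': 238.68154333762902, 'R': array([[ 0.07,  1.  , -0.  ],
       [ 0.96, -0.06,  0.28],
       [ 0.28, -0.02, -0.96]]), 't': array([-267.17, -580.58,  185.24])}
```

View pics/w4.png

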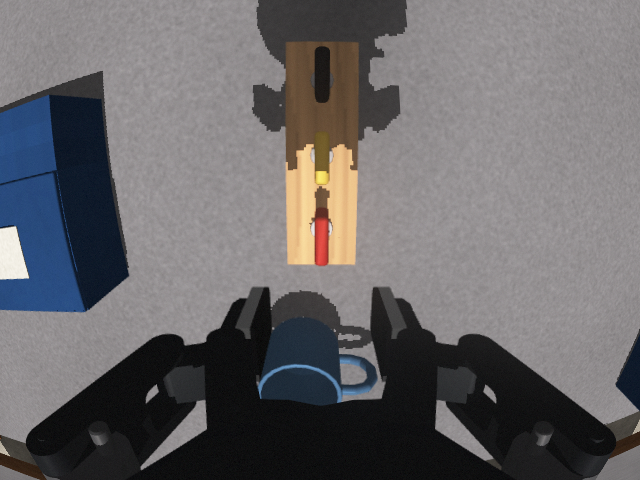

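View pics/side4.png

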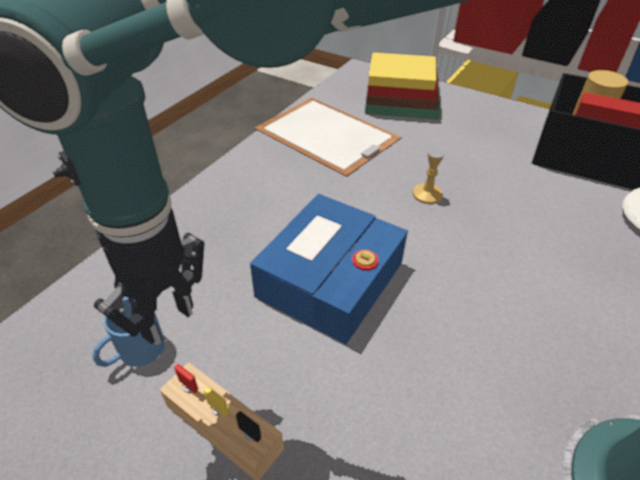

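```bash
python3 - <<'E'
from h import *
import pickle
np.set_printoptions(precision=1,suppress=True)
crop("pics/w4.png","pics/f.png",270,120,100,150,4)
m=pickle.load(open("pics/w4.pkl","rb"))
print("cam",-m["R"].T@m["t"])
d=np.load("pics/w4d.npy")
print(d[205:268:4,321])
for v in range(205,268,4):
    k=d[v,321];print(v,atd("wrist",321,v,k,m))
E
```

```text
cam [522.4 232.8 340.1]
[296.3 280.4 265.1 253.3 251.9 253.2 254.6 255.5 255.6 257.3 257.3 258.1
 259.1 261.3 261.2 264.2]
205 [579.4 229.1  48.1]
209 [579.2 229.1  64.6]
213 [578.9 229.1  80.4]
217 [579.  229.1  92.7]
221 [581.3 229.   94.9]
225 [584.2 228.8  94.4]
229 [587.2 228.6  93.7]
233 [590.  228.4  93.7]
237 [592.7 228.2  94.4]
241 [595.8 228.   93.5]
245 [598.4 227.8  94.3]
249 [601.4 227.6  94.3]
253 [604.3 227.4  94.1]
257 [607.7 227.2  92.8]
261 [610.4 227.   93.7]
265 [614.1 226.7  91.7]
```

View pics/f.png

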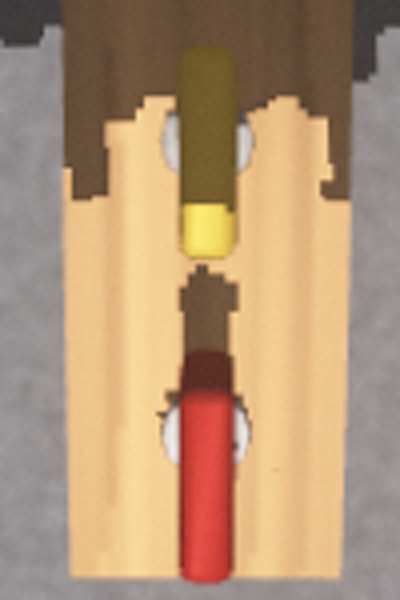

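The red bow's top spans x from 579 to 614 at y ≈ 228 and z 94, which agrees with its known height and width. I'll descend part way and check the centring.

```bash
python3 -m inch '-0.18 0.02 3 0 0 0;-0.18 0.02 7 0 0 0;-0.18 0.02 10 0 0 0;-0.18 0.02 11 0 0 0;-0.18 0.02 11 0 0 0' 0.4
python3 - <<'E'
from h import *
import pickle
m=bot.camera_model("wrist")
p,d=bot.grab_frame("wrist");cv2.imwrite("pics/w5.png",p[:,:,::-1]);np.save("pics/w5d.npy",d);pickle.dump(m,open("pics/w5.pkl","wb"))
p,d=bot.grab_frame("side");cv2.imwrite("pics/side5.png",p[:,:,::-1]);crop("pics/side5.png","pics/g.png",120,280,200,200,3)
print(proj("wrist",bot.get_state()["tool_pos"],m))
E
```

```text
time: 10.52
tool_pos: [594.8, 228.9, 109.5]
orientation: [[-0.998, 0.066, -0.001], [0.066, 0.998, -0.0], [0.001, -0.0, -1.0]]
contact_force: [-0.2, -0.3, 0.1]
opening: 0.397
[323.09160576 336.34257154]
```

View pics/w5.png

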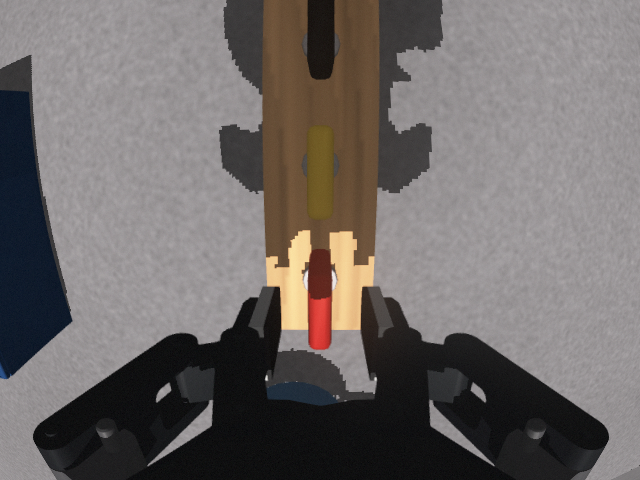

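View pics/g.png

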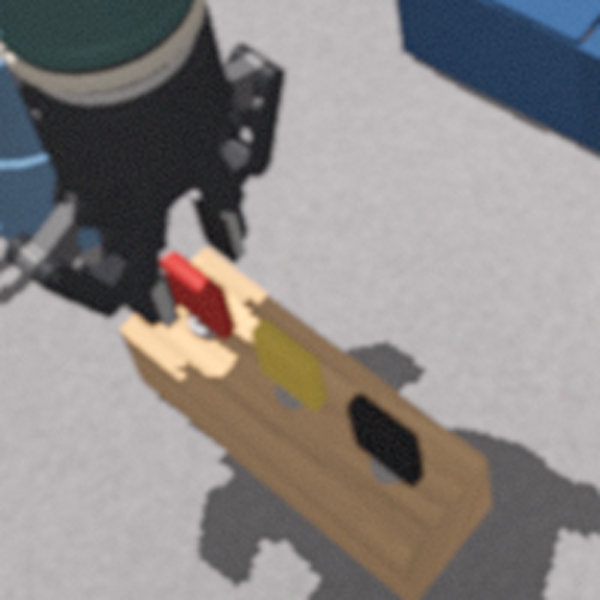

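```bash
python3 - <<'E'
from h import *
import pickle
np.set_printoptions(precision=1,suppress=True)
crop("pics/w5.png","pics/i.png",240,230,160,140,5)
m=pickle.load(open("pics/w5.pkl","rb"));d=np.load("pics/w5d.npy")
for v in range(245,352,8): print(v,atd("wrist",320,v,d[v,320],m),atz("wrist",320,v,94,m))
E
```

```text
245 [579.3 229.4  51.1] [566.1 230.4  94. ]
253 [578.7 229.5  65.9] [569.3 230.2  94. ]
261 [579.  229.5  76.1] [572.6 229.9  94. ]
269 [578.5 229.5  87.3] [575.9 229.7  94. ]
277 [579.4 229.5  93.9] [579.3 229.5  94. ]
285 [582.5 229.3  94.5] [582.7 229.3  94. ]
293 [586.5 229.   93.5] [586.2 229.   94. ]
301 [589.8 228.8  94. ] [589.8 228.8  94. ]
309 [593.7 228.5  93.5] [593.5 228.5  94. ]
317 [597.1 228.3  94.2] [597.2 228.3  94. ]
325 [601.5 228.   93. ] [601. 228.  94.]
333 [604.8 227.8  94.2] [604.9 227.8  94. ]
341 [608.5 227.5  94.7] [608.9 227.5  94. ]
349 [673.9 222.9   0.8] [613.  227.2  94. ]
```

View pics/i.png

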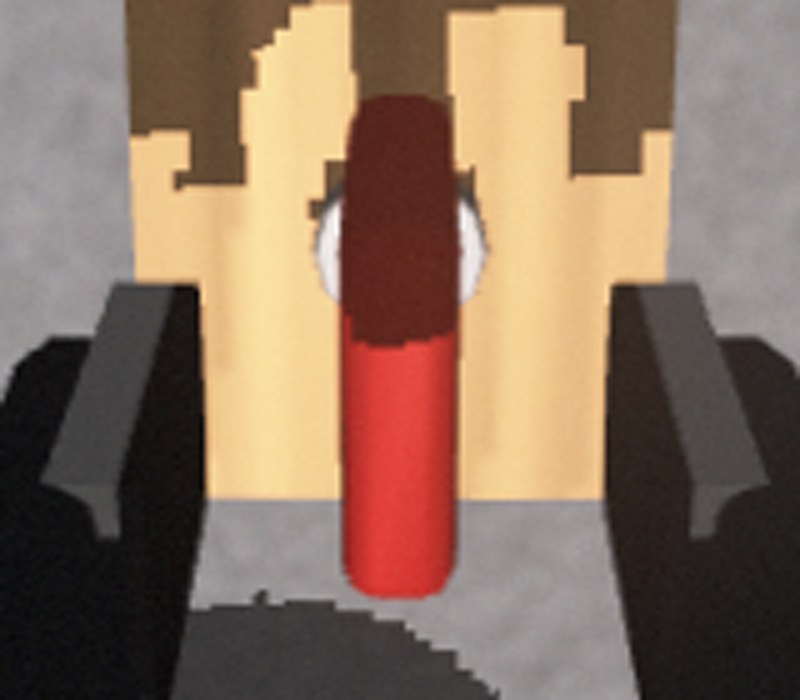

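The key is centred between the pads to within about 0.4 mm (key u=320, pad middle u=321). I'll go down, grip and lift.

```bash
python3 -m inch '-0.05 -0.04 1.5 0 0 0;-0.07 -0.04 2.85 0 0 0;-0.07 -0.04 2.85 0 0 0;-0.07 -0.04 2.85 0 0 0' && python3 -m inch '0 0 0 0 0 0;0 0 0 0 0 0;0 0 0 0 0 0;0 0 0 0 0 0;0 0 0 0 0 0;0 0 0 0 0 0' 0 80
```

```text
time: 11.12
tool_pos: [595.4, 229.0, 80.9]
orientation: [[-0.998, 0.066, -0.001], [0.066, 0.998, -0.0], [0.0, -0.0, -1.0]]
contact_force: [-0.2, -0.9, 0.3]
opening: 0.402
time: 11.88
tool_pos: [596.1, 229.1, 81.8]
orientation: [[-0.998, 0.066, 0.001], [0.066, 0.998, 0.0], [-0.001, 0.0, -1.0]]
contact_force: [-0.2, -0.3, 4.5]
opening: 0.108
```

```bash
python3 -m inch '0 0 -0.5 0 0 0;0 0 -1.2 0 0 0;0 0 -2 0 0 0;0 0 -3 0 0 0;0 0 -4 0 0 0;0 0 -6 0 0 0;0 0 -9 0 0 0;0 0 -13 0 0 0;0 0 -13 0 0 0;0 0 -13 0 0 0'
python3 - <<'E'
from h import *
p,d=bot.grab_frame("side");cv2.imwrite("pics/side6.png",p[:,:,::-1])
p,d=bot.grab_frame("wrist");cv2.imwrite("pics/w6.png",p[:,:,::-1])
E
```

```text
time: 13.12
tool_pos: [595.4, 229.0, 211.6]
orientation: [[-0.998, 0.066, 0.0], [0.066, 0.998, 0.0], [-0.0, 0.0, -1.0]]
contact_force: [-0.1, -0.2, -0.6]
opening: 0.102
```

View pics/side6.png

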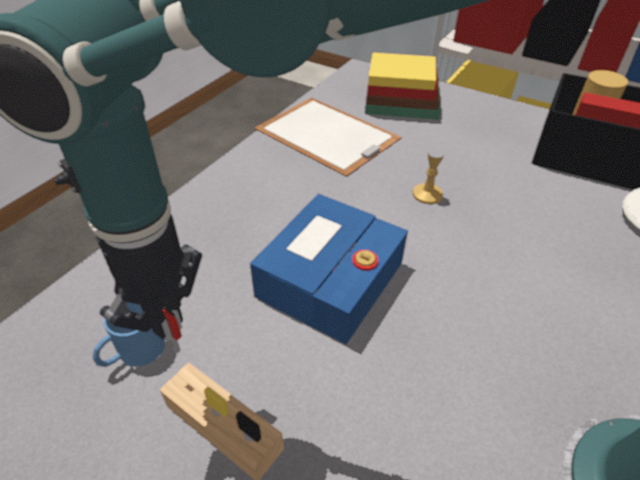

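View pics/w6.png

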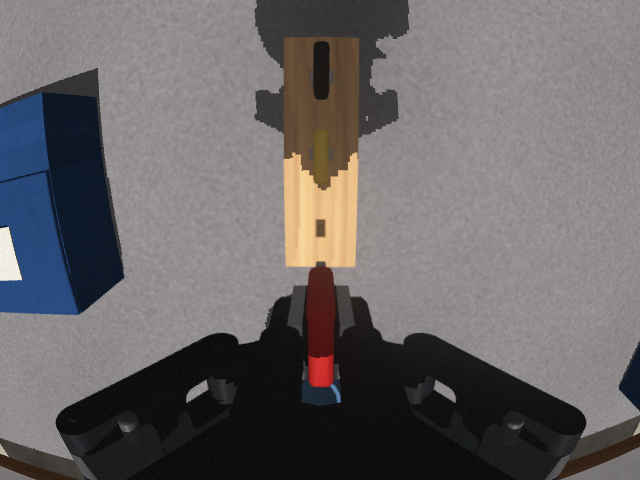

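The red key came free cleanly. The empty slot shows at (320,228) in the wrist view, and the other keys stayed put. I'll move to the same relative pose over the lock and measure it the same way.

```bash
python3 -m inch '1.5 -5.5 -4.44 0 0 -0.077;3 -11 -4.44 0 0 -0.077;4.5 -17 -4.44 0 0 -0.077;6 -23 -4.44 0 0 -0.077;7.3 -28 -4.44 0 0 -0.077;8.3 -32 -4.44 0 0 -0.077;8.58 -33.05 -4.44 0 0 -0.077;8.58 -33.05 -4.44 0 0 -0.077;8.58 -33.05 -4.44 0 0 -0.077'
python3 - <<'E'
from h import *
import pickle
m=bot.camera_model("wrist");s=bot.get_state();print(s["tool_pos"],s["orientation"])
p,d=bot.grab_frame("wrist");cv2.imwrite("pics/w7.png",p[:,:,::-1]);np.save("pics/w7d.npy",d);pickle.dump(m,open("pics/w7.pkl","wb"))
p,d=bot.grab_frame("side");cv2.imwrite("pics/side7.png",p[:,:,::-1])
crop("pics/w7.png","pics/j.png",260,180,120,110,6);crop("pics/w6.png","pics/k.png",280,190,80,90,6)
crop("pics/side7.png","pics/l.png",290,170,140,140,5)
E
```

```text
time: 14.35
tool_pos: [488.5, -94.1, 255.1]
orientation: [[-1.0, -0.012, -0.001], [-0.012, 1.0, 0.001], [0.001, 0.001, -1.0]]
contact_force: [0.2, -0.2, 0.4]
opening: 0.105
[488.47227335 -94.06291752 255.12349973] [[-9.99925583e-01 -1.21821495e-02 -6.51431297e-04]
 [-1.21827043e-02  9.99925423e-01  8.54604544e-04]
 [ 6.40971795e-04  8.62477141e-04 -9.99999423e-01]]
```

View pics/j.png

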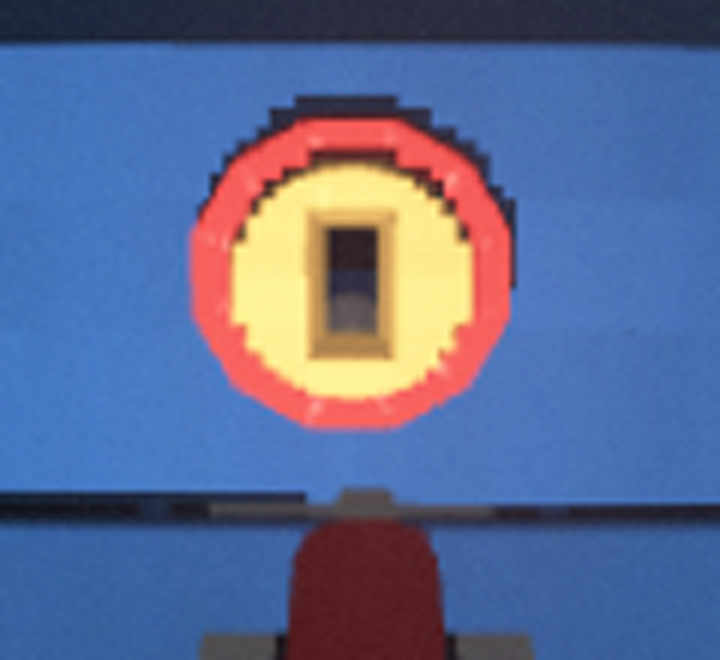

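View pics/k.png

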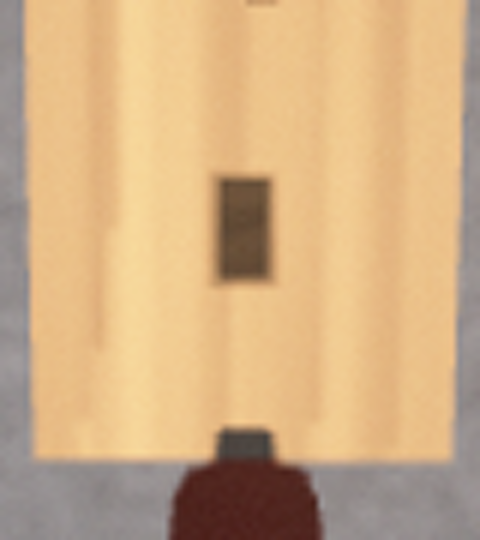

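View pics/l.png

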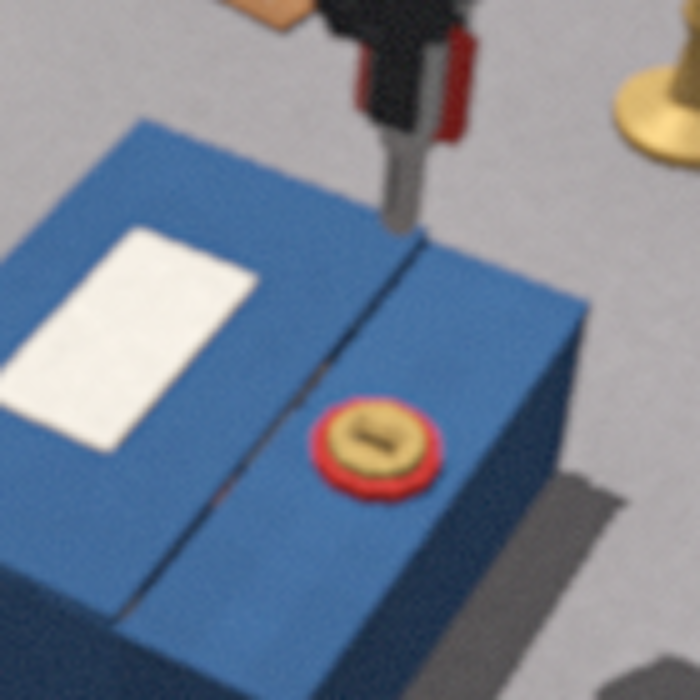

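```bash
python3 - <<'E'
from h import *
import pickle
np.set_printoptions(precision=2,suppress=True)
m=pickle.load(open("pics/w7.pkl","rb"))
R7=np.array([[-9.99925583e-01,-1.21821495e-02,-6.51431297e-04],[-1.21827043e-02,9.99925423e-01,8.54604544e-04],[6.40971795e-04,8.62477141e-04,-9.99999423e-01]]);p7=np.array([488.47,-94.06,255.12])
Rc,tc=m["R"]@R7, m["R"]@p7+m["t"]   # tool->cam
def tool(u,v,depth_z): # point in tool frame at tool z
    x=(u-m["cx"])/m["fx"];y=(v-m["cy"])/m["fy"];r=np.hypot(x,y);k=np.tan(r)/r
    d=Rc.T@np.array([x*k,y*k,1]);c=-Rc.T@tc;return c+d*(depth_z-c[2])/d[2]
print("stand slot in tool",tool(320.75-.42,228.1-.42,211.6-50))
print("keyway in tool",tool(318.7-.42,227.25-.42,255.12-95), atz("wrist",318.3,226.8,95,m))
E
```

```text
stand slot in tool [ -2.33  -0.43 161.6 ]
keyway in tool [ -1.26  -2.02 160.12] [489.62 -95.92  95.  ]
```

```bash
python3 -m inch '0.1 -0.16 3 0 0 0;0.1 -0.16 6 0 0 0;0.1 -0.16 8 0 0 0;0.1 -0.16 8.6 0 0 0;0.1 -0.16 8.6 0 0 0;0.1 -0.16 8.6 0 0 0'
python3 - <<'E'
from h import *
p,d=bot.grab_frame("side");cv2.imwrite("pics/side8.png",p[:,:,::-1])
crop("pics/side8.png","pics/l2.png",330,200,75,75,8)
s=bot.get_state()["tool_pos"]
print(proj("side",[488,-95,95]))
p,d=bot.grab_frame("wrist");cv2.imwrite("pics/w8.png",p[:,:,::-1])
crop("pics/w8.png","pics/m.png",260,210,120,110,6)
E
```

```text
time: 15.2
tool_pos: [488.2, -96.7, 170.8]
orientation: [[-1.0, -0.012, 0.002], [-0.012, 1.0, -0.0], [-0.002, -0.0, -1.0]]
contact_force: [-0.3, 0.1, -0.2]
opening: 0.104
[365.48811078 257.18398183]
```

View pics/l2.png

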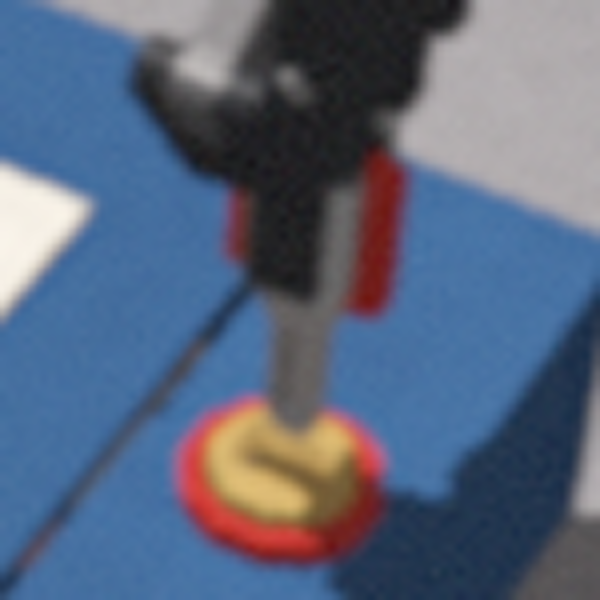

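View pics/m.png

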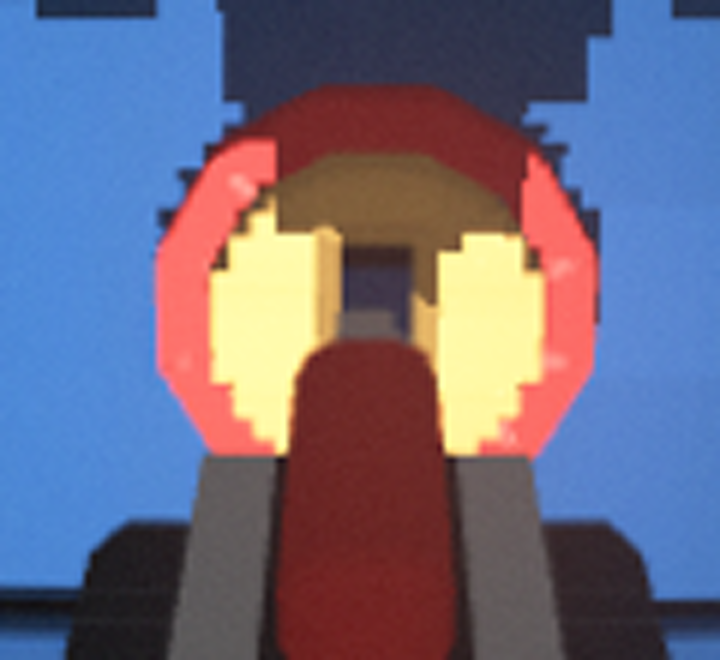

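```bash
python3 - <<'E'
from h import *
np.set_printoptions(precision=1,suppress=True)
L=[-487.0,0]
def c(p):return (proj("side",p)-[330,200]+.5)*8-.5
print("lock",c([487.6,-95,95]),c([489.6,-95.9,95]))
for x in(486,488.,490):
  for y in(-96.5,-95):
    for zt in(103,):
      P=[c([x+a,y+b,zt+h]) for h in(1,14) for a,b in((6,2.5),(6,-2.5),(-6,2.5),(-6,-2.5))]
      P=np.array(P);print(x,y,"tip u",P[:4,0].min(),P[:4,0].max(),"v",P[:4,1].max(),"up u",P[4:,0].min(),P[4:,0].max())
print(bot.get_state()["tool_pos"])
E
```

```text
lock [289.1 461.7] [282.7 455.4]
486 -96.5 tip u 271.2970900102796 334.12269518336734 v 448.63784180516814 up u 275.90681792681244 339.44610565671155
486 -95 tip u 267.85353303522106 330.74033641231745 v 453.04960120045007 up u 272.42982530203835 336.0317128110328
488.0 -96.5 tip u 262.76810129774003 325.51438934302496 v 444.89274530152124 up u 267.278117670106 330.73628360336943
488.0 -95 tip u 259.3185780936883 322.12590545069816 v 449.29610894949406 up u 263.795014941325 327.31561629928547
490 -96.5 tip u 254.25557067612 316.9227306658913 v 441.1549176588819 up u 258.66625360403077 322.04349328407716
490 -95 tip u 250.80011068834392 313.5281516753921 v 445.5499098333253 up u 255.17707124256867 318.6165825972994
[488.1 -96.9 170.7]
```

```bash
python3 - <<'E'
from h import *
np.set_printoptions(precision=1,suppress=True)
def c(p):return (proj("wrist",p)-[260,210]+.5)*6-.5
for x in(487,488,489,490,491): print("slot -x edge",x,c([x-7.2,-95.5,92]), "key tip -x edge",c([x-6,-95.5,103.7]),c([x-5,-95.5,103.7]),c([x-6,-95.5,105.7]),"bow",c([x-18,-95.5,103.7+44]),"collar",c([x-9,-95.5,103.7+36]))
crop("pics/side8.png","pics/n.png",355,225,25,40,14)
E
```

```text
slot -x edge 487 [384.2 219.4] key tip -x edge [384.9 271.9] [384.8 282.6] [385.1 279.3] bow [392.1 314. ] collar [389.1 392.3]
slot -x edge 488 [384.  229.6] key tip -x edge [384.8 282.6] [384.6 293.2] [384.9 290. ] bow [391.8 327.7] collar [388.9 404.9]
slot -x edge 489 [383.9 239.7] key tip -x edge [384.6 293.2] [384.5 303.7] [384.8 300.7] bow [391.6 341.4] collar [388.7 417.5]
slot -x edge 490 [383.8 249.8] key tip -x edge [384.5 303.7] [384.3 314.3] [384.6 311.4] bow [391.4 354.9] collar [388.5 430. ]
slot -x edge 491 [383.6 259.9] key tip -x edge [384.3 314.3] [384.1 324.8] [384.5 322. ] bow [391.2 368.4] collar [388.3 442.5]
```

View pics/n.png

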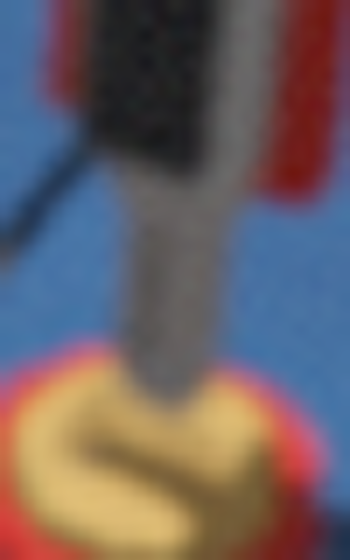

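```bash
python3 - <<'E'
from h import *
np.set_printoptions(precision=1,suppress=True)
print(atz("side",365.0,256.15,95), atz("side",366.9,0.5*(256.15)+128,95))
m=bot.camera_model("side")
# key: center u=366.8 along blade, at z=108 -> line of (x,y)
for y in(-96,-97,-97.5):
    for x in np.arange(485,491,.1):
        if abs(proj("side",[x,y,108],m)[0]-366.85)<.05: print("key",x,y)
E
```

```text
[489.8 -96.7  95. ] [487.2 -98.5  95. ]
key 487.1000000000005 -96
key 487.6000000000006 -97
key 487.7000000000006 -97
key 487.90000000000066 -97.5
```

Side and wrist views agree to about 2 mm: the key is slightly short in x and about 0.6 mm off in y. I'll take the middle correction and lower it into the bevel, watching the force.

```bash
python3 -m inch '-0.12 0.05 0.3 0 0 0;-0.12 0.05 0.6 0 0 0;-0.12 0.05 0.9 0 0 0;-0.12 0.05 1.1 0 0 0;-0.12 0.05 1.3 0 0 0;-0.12 0.05 1.3 0 0 0'
python3 - <<'E'
from h import *
print(bot.get_state()["ft_torque"])
p,d=bot.grab_frame("side");cv2.imwrite("pics/side9.png",p[:,:,::-1])
crop("pics/side9.png","pics/o.png",340,220,50,50,12)
E
```

```text
time: 16.05
tool_pos: [488.3, -96.2, 156.3]
orientation: [[-1.0, -0.011, -0.0], [-0.011, 1.0, 0.0], [0.0, 0.0, -1.0]]
contact_force: [0.1, -0.4, 0.4]
opening: 0.103
[-0.0046341   0.0154714  -0.03765863]
```

View pics/o.png

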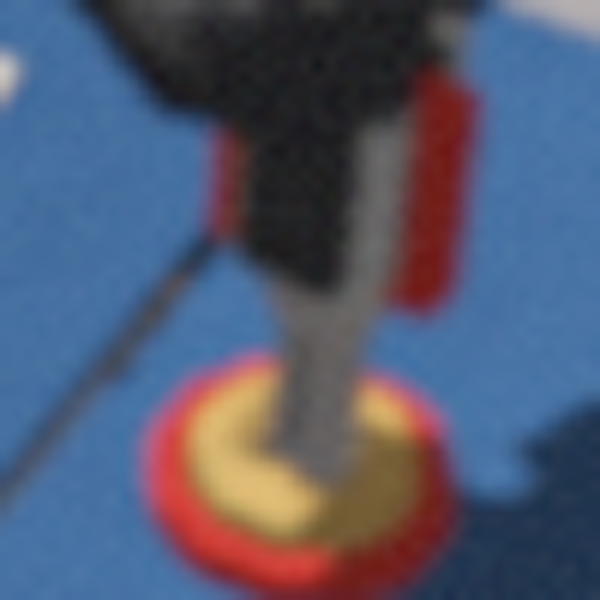

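The tip is inside the keyway, about 6 mm below the mouth, with almost no side force. I'll press on down.

```bash
python3 -m inch '-0.04 0 0.2 0 0 0;-0.04 0 0.4 0 0 0;-0.04 0 0.6 0 0 0;-0.04 0 0.8 0 0 0;-0.04 0 0.8 0 0 0'; python3 -m inch '0 0 0.15 0 0 0;0 0 0.3 0 0 0;0 0 0.45 0 0 0;0 0 0.6 0 0 0;0 0 0.6 0 0 0'; python3 -c "
from h import *
print(bot.get_state()['ft_torque'])"
```

```text
time: 16.73
tool_pos: [488.7, -96.2, 148.3]
orientation: [[-1.0, -0.011, -0.001], [-0.011, 1.0, 0.0], [0.001, 0.0, -1.0]]
contact_force: [-0.3, 0.2, -0.3]
opening: 0.103
time: 17.35
tool_pos: [488.3, -96.1, 142.0]
orientation: [[-1.0, -0.011, -0.001], [-0.011, 1.0, 0.0], [0.001, 0.0, -1.0]]
contact_force: [-2.9, 0.2, -0.6]
opening: 0.101
[-0.00453757  0.49432737 -0.0266717 ]
```

```bash
python3 -m inch '0.05 0 0.1 0 0 0;0.05 0 0.25 0 0 0;0.05 0 0.4 0 0 0;0.05 0 0.4 0 0 0'; python3 -m inch '0 0 0.15 0 0 0;0 0 0.3 0 0 0;0 0 0.45 0 0 0;0 0 0.6 0 0 0;0 0 0.6 0 0 0';python3 -c "
from h import *
print(bot.get_state()['ft_torque'])"
```

```text
time: 17.85
tool_pos: [488.3, -96.3, 138.5]
orientation: [[-1.0, -0.011, -0.0], [-0.011, 1.0, -0.0], [0.0, -0.0, -1.0]]
contact_force: [-2.8, 0.3, 0.4]
opening: 0.106
time: 18.48
tool_pos: [489.5, -96.7, 133.6]
orientation: [[-1.0, -0.011, 0.003], [-0.011, 1.0, -0.001], [-0.002, -0.001, -1.0]]
contact_force: [-2.5, -2.0, 4.2]
opening: 0.104
[-0.15356902  0.4414993   0.03131029]
```

```bash
python3 -m inch '0.03 0.03 0.15 0 0 0;0.05 0.04 0.3 0 0 0;0.05 0.05 0.45 0 0 0;0.05 0.05 0.6 0 0 0;0.05 0.05 0.7 0 0 0;0.05 0.05 0.7 0 0 0';python3 -c "
from h import *
print(bot.get_state()['ft_torque'])"
```

```text
time: 19.23
tool_pos: [489.5, -96.1, 126.7]
orientation: [[-1.0, -0.011, 0.004], [-0.011, 1.0, -0.001], [-0.004, -0.001, -1.0]]
contact_force: [-1.0, -1.1, 5.4]
opening: 0.106
[-0.05799806  0.13552569  0.01186918]
```

```bash
python3 -m inch '0 0 0.1 0 0 0;0 0 0.2 0 0 0;0 0 0.3 0 0 0;0 0 0.3 0 0 0';python3 - <<'E'
from h import *
p,d=bot.grab_frame("side");cv2.imwrite("pics/side10.png",p[:,:,::-1])
crop("pics/side10.png","pics/q.png",335,210,60,60,12)
E
```

```text
time: 19.73
tool_pos: [489.7, -96.1, 126.4]
orientation: [[-1.0, -0.011, 0.004], [-0.011, 1.0, -0.001], [-0.004, -0.001, -1.0]]
contact_force: [-9.1, 1.1, 22.2]
opening: 0.108
```

View pics/q.png

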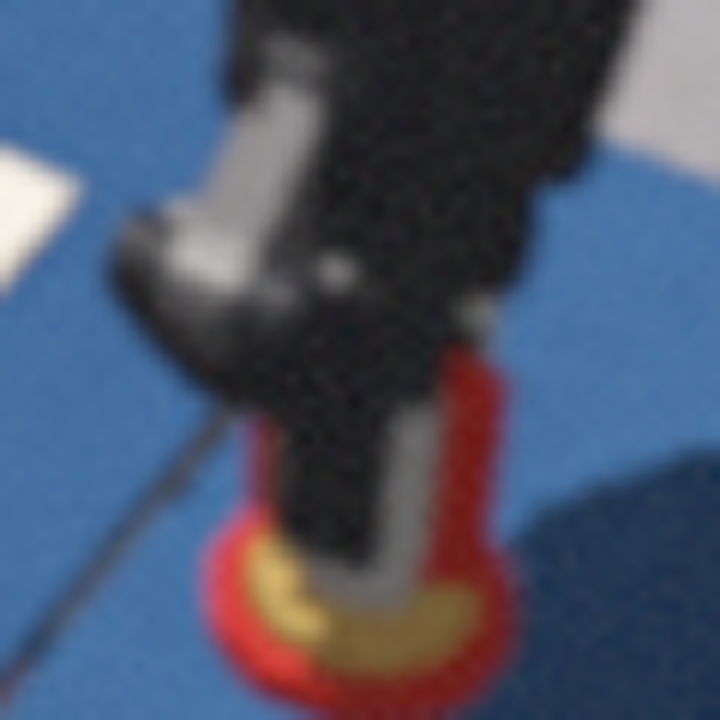

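The key has stopped at TCP z 126.4, against about 126 expected for the collar on the barrel, with 22 N of press. I'll ease the press, firm up the grip and turn clockwise in stages.

```bash
python3 -m inch '0 0 -0.1 0 0 0;0 0 -0.1 0 0 0.05;0 0 -0.1 0 0 0.15;0 0 -0.1 0 0 0.25;0 0 -0.1 0 0 0.35;0 0 -0.1 0 0 0.45;0 0 -0.1 0 0 0.55;0 0 -0.1 0 0 0.6;0 0 -0.1 0 0 0.6' - 110;python3 -c "
from h import *
s=bot.get_state();print(s['ft_torque'],s['joint_pos'])"
```

```text
time: 20.9
tool_pos: [489.5, -96.1, 126.5]
orientation: [[-0.831, 0.556, 0.003], [0.556, 0.831, -0.001], [-0.003, 0.001, -1.0]]
contact_force: [-6.5, -0.3, 17.6]
opening: 0.103
[0.15376042 1.12516444 0.03764618] [-1.39677853e+01  2.68838246e+00  1.20494677e+02  6.83183549e-03
  5.66204764e+01 -7.02234868e+01]
```

```bash
python3 -m inch '0 0 0 0 0 0.1;0 0 0 0 0 0.2;0 0 0 0 0 0.3;0 0 0 0 0 0.4;0 0 0 0 0 0.5;0 0 0 0 0 0.6;0 0 0 0 0 0.6';python3 -c "
from h import *
s=bot.get_state();print(s['ft_torque'],s['joint_pos'])"; python3 -m inch '0 0 0 0 0 0.1;0 0 0 0 0 0.2;0 0 0 0 0 0.3;0 0 0 0 0 0.4;0 0 0 0 0 0.5;0 0 0 0 0 0.5';python3 -c "
from h import *
s=bot.get_state();print(s['ft_torque'],s['joint_pos'])"
```

```text
time: 21.78
tool_pos: [489.5, -96.0, 126.5]
orientation: [[-0.372, 0.928, 0.003], [0.928, 0.372, -0.001], [-0.002, 0.003, -1.0]]
contact_force: [-5.3, 1.6, 17.2]
opening: 0.1
[0.16786379 1.10146181 0.04284015] [-1.39656555e+01  2.68738361e+00  1.20497311e+02  1.62403567e-02
  5.66259836e+01 -3.58271524e+01]
time: 22.52
tool_pos: [490.0, -95.9, 126.5]
orientation: [[0.118, 0.993, 0.004], [0.993, -0.118, -0.001], [0.0, 0.005, -1.0]]
contact_force: [-4.1, 1.6, 15.6]
opening: 0.1
[0.28885557 0.83311915 0.12812129] [-1.39570169e+01  2.69898820e+00  1.20483302e+02  4.09422078e-02
  5.65610028e+01 -7.17798224e+00]
```

```bash
for i in 1; do python3 -m inch '0 0 0 0 0 0.04;0 0 0 0 0 0.08;0 0 0 0 0 0.08'; done;python3 -c "
from h import *
s=bot.get_state();print(s['ft_torque'],s['joint_pos'][5])"; python3 -m inch '0 0 0 0 0 0.03;0 0 0 0 0 0.06;0 0 0 0 0 0.06';python3 -c "
from h import *
s=bot.get_state();print(s['ft_torque'],s['joint_pos'][5])"
```

```text
time: 22.9
tool_pos: [489.8, -95.8, 126.5]
orientation: [[0.197, 0.98, 0.004], [0.98, -0.197, -0.0], [0.001, 0.004, -1.0]]
contact_force: [-4.2, 2.9, 17.0]
opening: 0.101
[0.36740552 0.98107999 0.06443861] -2.6248945587288826
time: 23.28
tool_pos: [489.8, -95.8, 126.5]
orientation: [[0.255, 0.967, 0.004], [0.967, -0.255, -0.0], [0.001, 0.004, -1.0]]
contact_force: [-5.2, 2.3, 16.9]
opening: 0.097
[0.27367181 0.99506523 0.24325021] 0.7841866015738069
```

```bash
python3 -m inch '0 0 0 0 0 0.03;0 0 0 0 0 0.03';python3 - <<'E'
from h import *
s=bot.get_state();print(s["ft_torque"],s["joint_pos"][5],s["orientation"][0])
for n in("side","wrist","scene"):
    p,d=bot.grab_frame(n);cv2.imwrite(f"pics/{n}11.png",p[:,:,::-1]);print(bot.get_state()["ft_torque"][2])
crop("pics/side11.png","pics/r.png",335,210,60,60,10)
E
```

```text
time: 23.52
tool_pos: [489.8, -95.8, 126.5]
orientation: [[0.283, 0.959, 0.004], [0.959, -0.283, -0.0], [0.001, 0.004, -1.0]]
contact_force: [-4.3, 2.0, 16.9]
opening: 0.098
[0.35686107 0.98407506 0.35458773] 2.498332099783736 [0.28343566 0.95898329 0.00390881]
0.33619716555389745
0.2960956765750321
0.3580485231541452
```

View pics/side11.png

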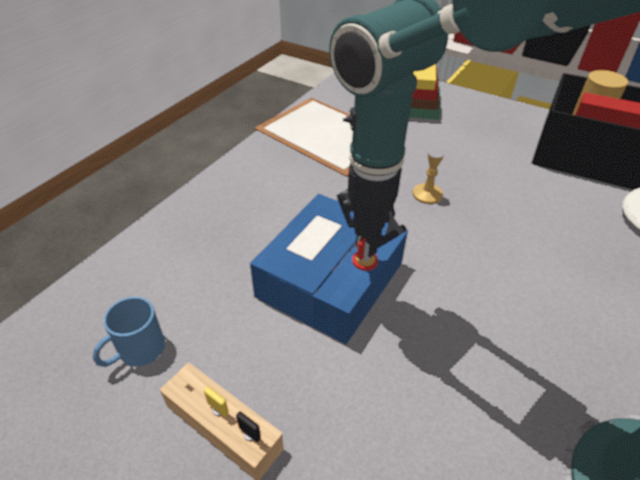

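View pics/wrist11.png

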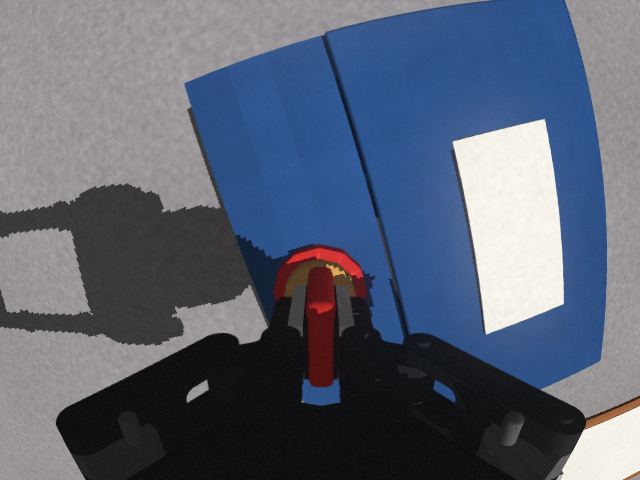

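View pics/r.png

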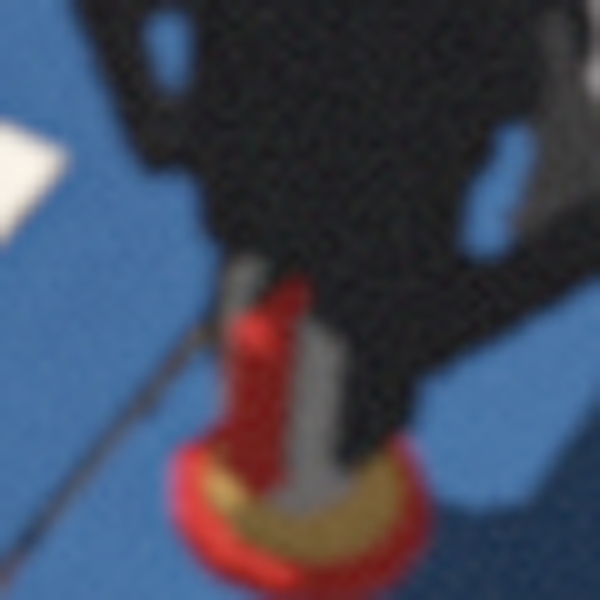

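The key turned 1.87 rad in all. Holding torque is a steady 0.34 N m, well above the 0.10 N m spring, so the barrel is at its stop. The views show the collar region seated at (365,258) and the yellow and black keys, mug and candlestick unmoved. One last depth check on the lid before handing in.

```bash
python3 - <<'E'
from h import *
np.set_printoptions(precision=1,suppress=True)
p,d=bot.grab_frame("scene")
for X in((540,-180,90),(540,-10,90),(600,-170,90),(630,-95,90),(560,0,90)):
    u,v=np.round(proj("scene",X)).astype(int);print(X,atd("scene",u,v,d[v,u]))
s=bot.get_state();print(s["time"],s["tool_pos"],s["contact_force"],s["ft_torque"],s["opening"])
E
```

```text
(540, -180, 90) [ 541.  -180.8   91. ]
(540, -10, 90) [541.2 -10.7  90.3]
(600, -170, 90) [ 599.4 -169.2   89.9]
(630, -95, 90) [629.6 -95.5  90.5]
(560, 0, 90) [559.7   0.2  89.4]
23.725 [489.8 -95.8 126.5] [-5.2  2.1 16.2] [0.4 0.9 0.3] 0.09947373425077269
```

View pics/scene11.png

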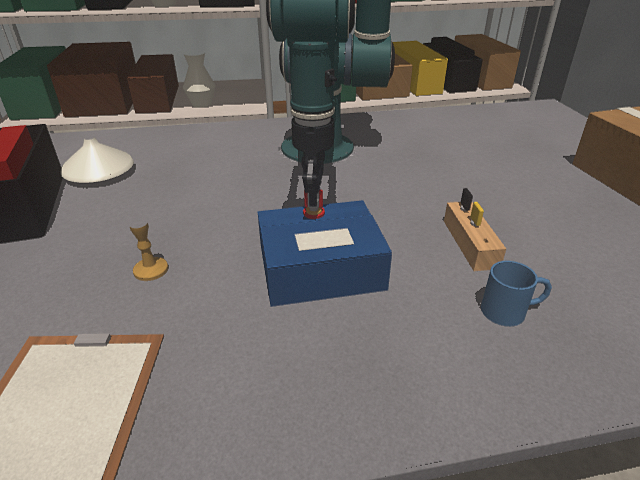

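The lid is flat at 90 mm, and the scene view shows nothing else moved. Handing in.

```bash
python3 -c "
from workcell import bot
print(bot.hand_in())"
```

```text
the job is handed in; nothing more can be done
None
```

The job is done and handed in at about 24 s. The lid is shut, and the red key is fully in the lock and held turned at the stop.

- **Lid:** I lowered it slowly with the closed fingertips until it met its stop. The force rose to 18 N with no further motion. The last depth check put its top at 89.4–91 mm all over, against 90–91 mm expected.
- **Key in the lock:** I lifted the red key from the stand and eased it past the pins with under 6 N downward. It stopped at tool height 126.4 mm, against about 126 mm expected for the collar meeting the barrel. The downward push is still about 16 N.
- **Turn:** I turned the grip 1.87 rad clockwise. The holding torque is a steady 0.3–0.36 N m, well above the 0.10 N m spring, so I take the barrel to be at its stop. I could not see the barrel's angle directly.
- **Other things:** The yellow and black keys, the mug and the candlestick look unmoved in the last pictures.

**Disagreement:** before insertion, the side and wrist views differed by about 2 mm on where the key stood over the lock. I took the middle, and the key went in with only small side forces.

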